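Hang the waisted sample bottle in the slotted rail

ROBOT

A 6-joint arm with a two-finger parallel gripper is mounted at the origin on the work surface. World frame = base frame: x ahead of the robot, y to its left, z up, the work surface at z = 0. Lengths are in mm, angles in rad, forces in N, time in s.
With the tool pointing down it reaches from about 300 to 775 mm from the base axis. Payload 14.6 kg.
Tool frame: the origin (TCP) lies on the centre line of the jaws, within the pads' length; the fingertips stand 19 mm ahead of it and the grasp point (between the pads) is the TCP (bot.tip_reach is the distance from the TCP to the fingertips, in mm); y points along the fingers, x is the direction in which the jaws open and shut, and the axes are right-handed (so a half turn about y gives the same grasp; the last joint's range is limited). The gripper opens to 85 mm and grips with 20 to 120 N. Pads are 22 mm wide; open, the fingers measure 114 mm over their backs; the gripper's body (76 mm by 85 mm) begins 54 mm behind the grasp point. The pads swing forward as they close: fully open they stand 13 mm farther back than shut.
Start: joints at [-1.175, 0.3, 1.521, -0, 1.321, -0.067], TCP at [245.542, -492.137, 250.281] pointing down, gripper open.
Joint ranges: [-3.03, 3.03], [-0.79, 2.21], [0.23, 2.52], [-1.04, 4.18], [0, 3.07], [-2.55, 2.55]. Speed limits (rad/s): [2.22, 2.22, 2.57, 3.14, 3.14, 3.14].

INTERFACE

Orientations are given as a unit quaternion [w, x, y, z].
In Python, from rig import bot gives the robot as it stands. Calls block until the motion is done:
- bot.move_to(position, orientation): joint-space move of the TCP to a pose.
- bot.servo_line(position, attitude=None, speed=150, until_force=None): straight line of the TCP; attitude=None keeps the orientation; speed is the mean speed in mm/s. With until_force (N) it stops when the force on the tool has changed by that much, and returns True; else False.
- bot.move_joints(angles): joint-space move.
- bot.move_gripper(opening, grip_force=None): finger opening in mm; grip_force is the grip in N (None keeps the last); returns when the fingers have stopped.
- bot.dwell(seconds).
- bot.ik(position, orientation): joint angles nearest the present ones, or None.
- bot.read_state(): the state.
- bot.read_camera(name): name is "side" or "top" or "wrist"; returns a dict with "image" (384x512x3 uint8, blue, green, red), "depth" (384x512 float32, mm along the optical axis (not along the pixel's ray), 0 where there is no reading), "fovy" (degrees; the focal length in pixels is half the picture's height over the tangent of half this angle, whatever the lens; pixels are square), "cx", "cy" (the principal point, pixels), "eye" and "attitude" of the camera in the world; the wrist camera has in their place "mount" (4x4, takes a point from camera to tool coordinates, whose origin is the TCP and whose axes are the tool frame's). Camera axes: x right, y down, z forward; pixel columns grow to the right and rows downward; lengths in mm; the calibration is good to about 2 mm. A picture is of the moment at which its call begins: read the wrist's pose just before it.
A pose or a line that the arm cannot do raises bot.MotionError and nothing moves.
- bot.finish_job(): hands the job in, once; it reports no verdict.
The state is a dict: "clock": time; "joint_positions": joint angles; "qvel": joint speeds; "effort": joint torques, N m; "ee_pos": TCP position; "tool_rot": TCP orientation; "ft_force": force on the tool from outside, world axes, zero at the start; "moment": the same for the moment, N m; "grip_width": finger opening in mm.
Only numpy, scipy, OpenCV 4.12 (cv2) and the standard library are available. Lean on these libraries where they do the work, as an engineer would, in place of code of your own. Each camera call takes 0.05 s, during which the arm holds its last target.

TASK

Hang the white sample bottle with the thin neck and tall black cap in the slotted metal rail: carry it to the rail's open, flared end, bring its neck in there between the two arms and slide it along until it is fully home at the closed end. Let go so that it hangs upright by its collar, and leave the other bottle and the jar where they stand.

Things in the scene. Friction and masses are not known exactly. Their poses are not given: they have to be found in the camera images.
- neck_bottle: bottle to hang, white, upright, 148 mm tall, 0.1-0.2 kg, round about z. Origin: centre of underside, z up. From below: body 50 mm across to z = 55; thin neck 14 mm across, z = 55 to 88; collar disc 50 mm across, 88 to 93; black cap 30 mm across, 93 to 148, the part to grip. Stands on the bench in any of three places among the bystanders. Hanging in the rail, its underside is 27 mm above the bench.
- rail: fixed level steel plate on legs, 100 mm wide, 6 mm thick, top 115 mm above the bench, nothing above it. Slot 30 mm wide along x at y = 0, closed at x = -7 mm; from x = 115 it flares to the open mouth at x = 145, 71 mm wide. 76 mm between the legs. Neck runs in the slot, collar above, body below. Origin: on the bench under the axis of a bottle fully home; z up, +x out through the mouth.
- plain_bottle: bystander: straight white bottle with no neck, 50 mm in diameter, 100 mm tall with its wide flat black cap (52 mm in diameter). Origin: centre of its underside, z up. Leave it alone.
- jar: bystander: low white jar 62 mm in diameter, 58 mm tall with its wide black lid (64 mm in diameter). Origin: centre of its underside, z up. Leave it alone.
Not all that is in view belongs to the job. There is more than one size of the rail; the job needs the larger. Leave any green look-alike of the neck_bottle alone.

How it is judged (in metres and radians):
On the way:
1. the bottle's neck has entered the rail at its open end, between the two arms, collar above and body below (x of neck_bottle in the frame of rail between 0.03 and 0.125 m and y of neck_bottle in the frame of rail between -0.02 and 0.02 m and height (world z) of neck_bottle between 0.02 and 0.06 m), for 0.05 s.
At the end, for the whole second after the job is handed in: the bottle hangs at rest by its collar in the rail, released, upright within 10 degrees, within 15 mm along the slot of the home spot at the closed end (x of neck_bottle in the frame of rail between -0.015 and 0.015 m and y of neck_bottle in the frame of rail between -0.014 and 0.014 m and height (world z) of neck_bottle between 0.02 and 0.034 m and angle between neck_bottle's own z axis and vertical below 0.17 rad and linear speed of neck_bottle below 0.02 m/s); the robot touches nothing.
It fails at once if the plain bottle or the jar is shifted by more than 30 mm or tipped over (distance of any of plain_bottle, jar from where it was at the start of the episode above 0.03 m or angle between any of plain_bottle, jar's own z axis and vertical above 0.5 rad).
It also fails if it takes over 38 s, if anything falls off the work surface, if the arm or the gripper's body presses on something with over 40 N, if the wrist force passes 120 N, or if a joint passes its speed limit or range.

## Working session

There is one attempt and no reset: what is moved stays moved. The work goes in short steps, each a Python script; the robot and the scene stay as the last script left them, time stands still between calls to the robot, and variables do not carry over. Pictures are saved under pics/ and viewed, and the job is handed in when it is done.

```bash
mkdir -p pics; ls; cat > h.py <<'E'
import numpy as np, cv2
from rig import bot
from scipy.spatial.transform import Rotation as R
def rot(q): return R.from_quat([q[1],q[2],q[3],q[0]]).as_matrix()
def cam(n):
    s=bot.read_state(); c=bot.read_camera(n)
    f=192/np.tan(np.radians(c['fovy'])/2)
    if n=='wrist':
        T=np.eye(4);T[:3,:3]=rot(s['tool_rot']);T[:3,3]=s['ee_pos'];M=T@np.array(c['mount'])
    else:
        M=np.eye(4);a=np.array(c['attitude']);M[:3,:3]=a if a.shape==(3,3) else rot(a);M[:3,3]=c['eye']
    c['f']=f;c['M']=M;return c
def cloud(c):
    v,u=np.mgrid[:384,:512];d=c['depth']
    P=np.stack([(u-c['cx'])*d/c['f'],(v-c['cy'])*d/c['f'],d],-1)
    W=P@c['M'][:3,:3].T+c['M'][:3,3]; W[d==0]=np.nan;return W
def ray(c,u,v,z):
    d=c['M'][:3,:3]@np.array([(u-c['cx'])/c['f'],(v-c['cy'])/c['f'],1]);o=c['M'][:3,3]
    return o+d*(z-o[2])/d[2]
E
python3 - <<'E'
from h import *
import pickle
for n in('side','top','wrist'):
    c=cam(n);cv2.imwrite(f'pics/{n}0.png',c['image']);pickle.dump(c,open(f'/tmp/{n}.pkl','wb'));print(n,c['f'],c['cx'],c['cy'],c['M'][:3,3].round())
print(bot.read_state())
E
```

```text
pics
side 437.14489877517184 251.08315903590508 182.08399963821947 [402. 838. 801.]
top 367.10485939503246 253.13006719315143 194.63723034202278 [487. -31. 882.]
wrist 275.28544822906093 249.62892251734857 189.8924870736887 [ 310. -460.  373.]
{'clock': 0.15, 'joint_positions': array([-1.17463427e+00,  3.00357295e-01,  1.52142678e+00, -5.65833212e-06,
        1.32067940e+00, -6.66442453e-02]), 'qvel': array([ 0.0006327 , -0.00231712, -0.00076235, -0.00033669, -0.00113024,
       -0.00027696]), 'effort': array([-1.61093249e-05, -5.43666387e+01, -3.61886215e+01, -8.29881742e-05,
        3.17716782e-03, -2.21374603e-05]), 'ee_pos': array([ 245.46922602, -492.01389829,  249.84900924]), 'tool_rot': array([ 0.6015222 , -0.60116725,  0.37225216, -0.37174898]), 'ft_force': array([ 0.43481192, -0.48053765, -0.66326841]), 'moment': array([-0.04581231,  0.01336248,  0.08187878]), 'grip_width': 85.5954921843891}
```

View pics/top0.png

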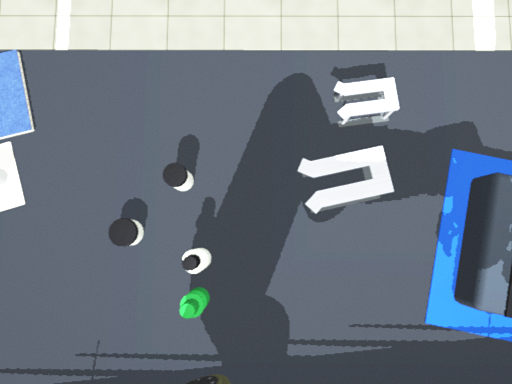

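View pics/side0.png

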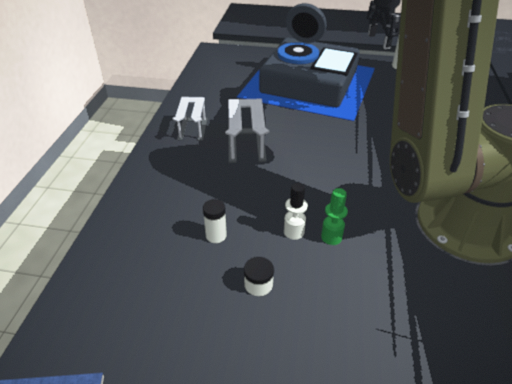

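View pics/wrist0.png

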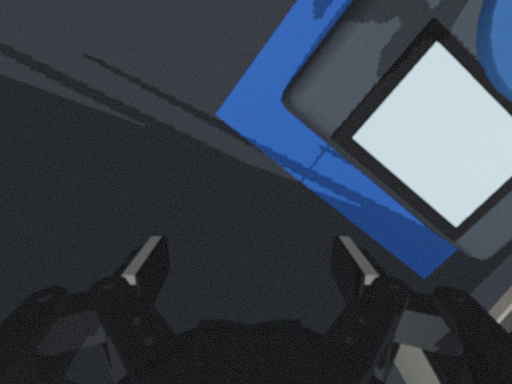

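Candidates in the top view are the white bottle at (192,262), the green look-alike at (190,303), the plain bottle at (177,176) and the jar at (125,232). The rails are the large one at (350,178) and the small one at (368,100), with both mouths facing image left. I choose the white bottle with the thin neck (side view about (295,215)) and the large rail. Next I measure both and check in a close crop.

```bash
python3 - <<'E'
from h import *
import pickle
t=pickle.load(open('/tmp/top.pkl','rb'));s=pickle.load(open('/tmp/side.pkl','rb'))
a=cv2.resize(t['image'][130:330,90:410],None,fx=2.4,fy=2.4,interpolation=cv2.INTER_CUBIC)[:600,:420]
b=cv2.resize(s['image'][170:300,190:360],None,fx=2.2,fy=2.2,interpolation=cv2.INTER_CUBIC)
o=np.zeros((480,800,3),np.uint8);o[:,:420]=a[:480];o[:b.shape[0],420:420+b.shape[1]]=b
cv2.imwrite('pics/crop1.png',o)
W=cloud(t)
print('bench',W[300,320],W[30:31,0].round())
def box(n,u0,u1,v0,v1,z0,z1):
    w=W[v0:v1,u0:u1];m=(w[...,2]>z0)&(w[...,2]<z1);p=w[m]
    print(n,len(p),p.mean(0).round(1),p.min(0).round(1),p.max(0).round(1));return p
box('necktop',170,218,238,280,138,160);box('collar',170,218,238,280,80,105)
box('green',170,218,282,325,138,160)
box('plain',155,205,155,200,92,110);box('jar',105,150,212,252,50,66)
box('small',325,405,70,130,60,130)
p=box('rail',290,400,140,220,105,125)
m=(W[...,2]>105)&(W[...,2]<125);k=np.zeros((384,512),np.uint8);k[140:220,290:400]=m[140:220,290:400]*255
gray=cv2.cvtColor(t['image'],cv2.COLOR_BGR2GRAY);g=np.zeros_like(k);g[140:220,290:400]=(gray[140:220,290:400]>150)*255
for nm,kk in(('depth',k),('gray',g)):
    cs,_=cv2.findContours(kk,cv2.RETR_EXTERNAL,cv2.CHAIN_APPROX_NONE);c=max(cs,key=cv2.contourArea)
    ap=cv2.approxPolyDP(c,2.0,True)[:,0]
    print(nm);[print(q,ray(t,*q,115)[:2].round(1)) for q in ap]
cv2.imwrite('pics/rail1.png',np.hstack([cv2.resize(x[140:220,290:400],None,fx=3.5,fy=3.5,interpolation=cv2.INTER_NEAREST) for x in(gray,k)]))
E
```

```text
bench [ 332.25601956 -181.1913029    -1.05640931] [[1441. 1193. -763.]]
necktop 192 [428.6  99.9 146.5] [413.5  86.2 139. ] [443.1 116.5 150.8]
collar 215 [431.2  94.   92.3] [404.4  76.1  84.7] [452.9 125.  104.2]
green 204 [337.4 102.2 146.4] [320.5  87.8 138.8] [351.3 117.6 149.7]
plain 446 [613.1 146.   98.7] [589.2 121.3  92.1] [637.9 171.8 102.5]
jar 649 [488.6 268.   56.8] [456.8 237.2  50.3] [519.4 299.9  61. ]
small 1517 [ 793.3 -283.    82.4] [ 743.9 -349.    64.4] [ 838.1 -206.6   86.7]
rail 3100 [ 607.  -225.8  113.7] [ 531.9 -317.9  106. ] [ 673.7 -118.7  117.7]
depth
[382 146] [ 672.8 -297. ]
[313 161] [ 639.8 -150.4]
[303 158] [ 646.2 -129.3]
[298 171] [ 618.2 -118.5]
[313 177] [ 605.6 -150. ]
[368 165] [ 631.7 -266.3]
[373 178] [ 604. -276.]
[317 191] [ 575.9 -158.1]
[306 204] [ 548.4 -134.8]
[316 212] [ 531.8 -155.4]
[322 206] [ 544.4 -168.1]
[393 191] [ 576.7 -317.1]
gray
[382 146] [ 672.8 -297. ]
[312 161] [ 639.8 -148.3]
[302 158] [ 646.2 -127.2]
[297 170] [ 620.4 -116.4]
[312 177] [ 605.6 -147.9]
[367 165] [ 631.7 -264.2]
[372 176] [ 608.3 -274.1]
[371 179] [ 601.9 -271.8]
[318 190] [ 578.1 -160.2]
[305 204] [ 548.4 -132.7]
[316 213] [ 529.7 -155.4]
[324 206] [ 544.5 -172.3]
[393 191] [ 576.7 -317.1]
```

View pics/crop1.png

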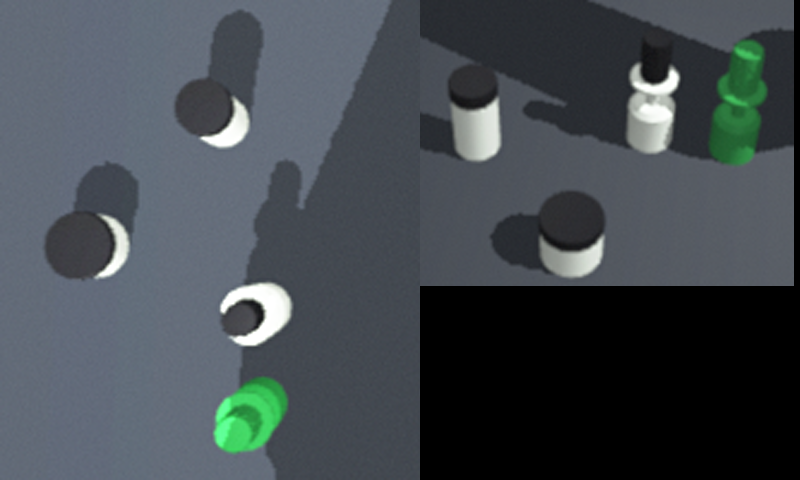

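View pics/rail1.png

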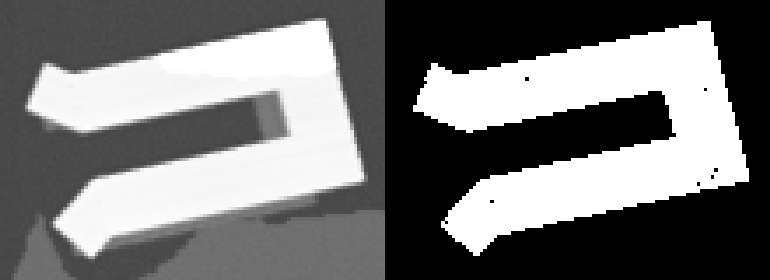

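The crop confirms the choice: a white body, a collar disc and a tall narrow black cap, with green clearly separate. I'll cross-check bottle and rail in the side view and fit the rail frame.

```bash
python3 - <<'E'
from h import *
import pickle
t=pickle.load(open('/tmp/top.pkl','rb'));s=pickle.load(open('/tmp/side.pkl','rb'))
for nm,c in(('top',t),('side',s)):
    W=cloud(c);x,y,z=W[...,0],W[...,1],W[...,2]
    near=(abs(x-428)<40)&(abs(y-101)<40)
    for n,a,b in(('captop',144,152),('cap',105,150),('collar',90,96)):
        p=W[near&(z>a)&(z<b)]
        e=cv2.minEnclosingCircle(p[:,:2].astype(np.float32)) if len(p) else None
        print(nm,n,len(p),e,p[:,2].max())
    m=(abs(x-605)<95)&(abs(y+220)<130)&(z>109)&(z<121)&(x<700)
    k=(m*255).astype(np.uint8); cs,_=cv2.findContours(k,cv2.RETR_EXTERNAL,cv2.CHAIN_APPROX_NONE);ct=max(cs,key=cv2.contourArea)[:,0]
    P=np.array([ray(c,*q,115)[:2] for q in ct])
    # rough frame
    o=np.array([616.5,-264.5]);d=np.array([-.227,.974]);d/=np.linalg.norm(d)
    for it in range(3):
        n=np.array([-d[1],d[0]]);X=(P-o)@d;Y=(P-o)@n
        fits=[]
        for y0 in(-50,-15,15,50):
            q=(abs(Y-y0)<6)&(X>5)&(X<105)
            if q.sum()<10: print('few',y0);continue
            fits.append((y0,np.polyfit(X[q],Y[q],1),q.sum()))
        sl=np.mean([f[1][0] for f in fits]);off=np.mean([f[1][1] for f in fits])
        d=d+sl*n;d/=np.linalg.norm(d);o=o+off*n
    n=np.array([-d[1],d[0]]);X=(P-o)@d;Y=(P-o)@n
    q=(abs(Y)<10)&(X<20)&(X>-20); r=(abs(Y)<45)&(X<-25)
    print(nm,'d',d,'o',o,[(f[0],f[1].round(3)) for f in fits],'closed x',X[q].mean() if q.any() else None,'back',X[r].mean(),'max X',X.max(),np.mean(W[m],0).round(1))
q=bot.read_state()['tool_rot'];print(rot(q).round(2))
E
```

```text
top captop 173 ((428.2872314453125, 100.45858001708984), 14.658670425415039) 150.82732404010892
top cap 231 ((428.38922119140625, 100.80599975585938), 15.995644569396973) 149.93106368382087
top collar 187 ((428.068115234375, 101.27552032470703), 24.939830780029297) 95.70536250215207
top d [-0.21680135  0.97621574] o [ 615.82736869 -264.6567612 ] [(-50, array([  0.   , -49.055])), (-15, array([-1.000e-03, -1.564e+01])), (15, array([3.0000e-03, 1.5701e+01])), (50, array([-2.0000e-03,  4.8994e+01]))] closed x -8.253026964117357 back -43.53677359259246 max X 142.14127844028934 [ 607.1 -226.   113.7]
side captop 102 ((428.7862854003906, 103.75272369384766), 15.64101505279541) 150.10273819214967
side cap 276 ((428.16571044921875, 104.68119049072266), 16.677467346191406) 149.31672133116922
side collar 141 ((428.9371032714844, 103.76704406738281), 25.65401268005371) 95.80387588771839
side d [-0.2315906   0.97281334] o [ 617.40320438 -264.2895418 ] [(-50, array([ 1.9000e-02, -4.9673e+01])), (-15, array([-2.0000e-03, -1.6133e+01])), (15, array([-8.0000e-03,  1.6761e+01])), (50, array([-9.0000e-03,  4.9045e+01]))] closed x 0.7258334632312766 back -39.160283651799524 max X 148.86284365169718 [ 605.7 -215.8  114.4]
[[ 0.45 -0.    0.89]
 [-0.89  0.    0.45]
 [-0.   -1.    0.  ]]
```

Both views agree within about 3 mm. Bottle: (428, 102), cap r = 15, collar r = 25, top about 149. Rail: origin (616, -264), direction about (-0.22, 0.975), slot about 31 wide. These match the given sizes. Next I plan the poses and check IK.

```bash
cat >> h.py <<'E'
B=np.array([428.4,101.8]); O=np.array([616.2,-264.]); D=np.array([-.221,.975]);D/=np.linalg.norm(D)
def Q(sg=1):
    x=np.array([*(sg*D),0]);y=np.array([0,0,-1.]);q=R.from_matrix(np.stack([x,y,np.cross(x,y)],1)).as_quat();return np.array([q[3],*q[:3]])
def P(x,z,y=0): 
    n=np.array([-D[1],D[0]]);return np.array([*(O+D*x+n*y),z])
E
python3 - <<'E'
from h import *
for sg in(1,-1):
  for p in([*B,230],[*B,122],P(210,152),P(0,152),P(0,260)):
    j=bot.ik(p,Q(sg));print(sg,np.round(p),None if j is None else np.round(j,2))
E
```

```text
1 [428. 102. 230.] [ 0.15  0.07  1.84 -0.    1.23 -1.64]
1 [428. 102. 122.] [ 0.15  0.22  1.95 -0.    0.97 -1.64]
1 [570. -59. 152.] [-0.17  0.45  1.56 -0.    1.14 -1.96]
1 [ 616. -264.  152.] [-0.46  0.65  1.24 -0.    1.25 -2.25]
1 [ 616. -264.  260.] [-0.46  0.57  1.11 -0.    1.46 -2.25]
-1 [428. 102. 230.] [ 0.15  0.07  1.84 -0.    1.23  1.5 ]
-1 [428. 102. 122.] [ 0.15  0.22  1.95 -0.    0.97  1.5 ]
-1 [570. -59. 152.] [-0.17  0.45  1.56 -0.    1.14  1.18]
-1 [ 616. -264.  152.] [-0.46  0.65  1.24 -0.    1.25  0.89]
-1 [ 616. -264.  260.] [-0.46  0.57  1.11 -0.    1.46  0.89]
```

```bash
python3 - <<'E'
from h import *
q=Q(-1)
bot.move_to([*B,240],q)
c=cam('wrist');cv2.imwrite('pics/w1.png',c['image'])
W=cloud(c);z=W[...,2];p=W[(abs(W[...,0]-B[0])<35)&(abs(W[...,1]-B[1])<35)&(z>143)&(z<155)]
print(len(p), cv2.minEnclosingCircle(p[:,:2].astype(np.float32)) if len(p) else 0)
s=bot.read_state();print(s['clock'],s['ee_pos'],s['ft_force'])
E
```

```text
968 ((428.5928955078125, 101.9482421875), 14.85843563079834)
2.425 [428.60399665 101.30730707 239.98553657] [-0.01950166 -0.30081972 -0.16273063]
```

View pics/w1.png

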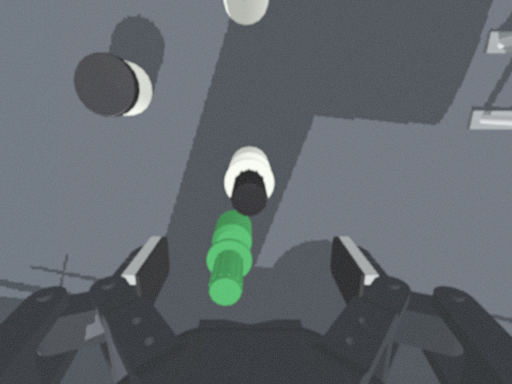

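The wrist view shows the black cap at (249,193), midway between the jaws. It measures (428.6, 101.9) with r = 14.9, agreeing with the other cameras. Green is at (226,290), outside the jaws' sweep. I'll grasp it now.

```bash
python3 - <<'E'
from h import *
print(bot.servo_line([428.5,101.9,123],speed=90,until_force=15))
bot.move_gripper(24,grip_force=50)
s=bot.read_state();print(s['clock'],s['ee_pos'],s['ft_force'],s['grip_width'])
p=s['ee_pos'];bot.servo_line([p[0],p[1],153.5],speed=60)
s=bot.read_state();print(s['clock'],s['ee_pos'],s['ft_force'],s['grip_width'])
c=cam('side');cv2.imwrite('pics/s2.png',cv2.resize(c['image'][100:310,180:400],None,fx=2.5,fy=2.5))
W=cloud(c);x,y,z=W[...,0],W[...,1],W[...,2];k=c['image'].min(-1)>120
p=W[k&(abs(x-428)<32)&(abs(y-102)<32)&(z>15)&(z<135)];print(p.min(0),p.max(0))
E
```

```text
False
4.4333 [428.6789286  101.96847845 123.23249351] [0.36608221 1.36460737 2.93632149] 28.91021951684619
5.0917 [428.59252066 101.94898959 153.45664955] [ 0.18769353 -0.97223361 -1.23485183] 29.08014295275549
[403.67834405  82.69648449  31.60366229] [452.41213031 129.8078397  134.13691173]
```

View pics/s2.png

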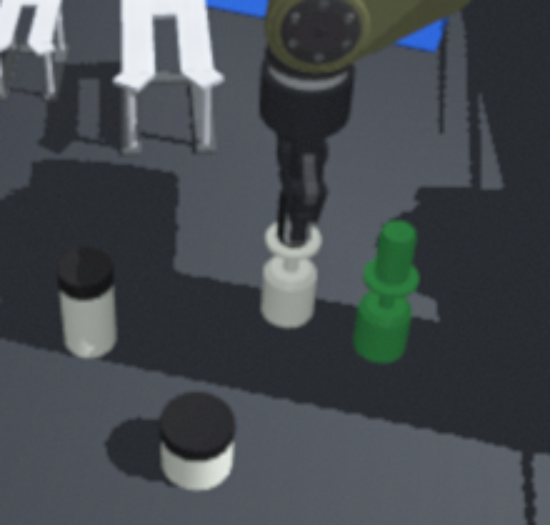

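The bottle is held upright, with its underside about 31 mm up. I'll carry it to the front of the mouth and check alignment.

```bash
python3 - <<'E'
from h import *
bot.servo_line([428.6,101.9,160],speed=100)
bot.servo_line(P(205,160),speed=130)
s=bot.read_state();print(s['clock'],s['ee_pos'],P(205,160),s['ft_force'])
c=cam('side');cv2.imwrite('pics/s3.png',cv2.resize(c['image'][60:260,180:400],None,fx=2.5,fy=2.5))
W=cloud(c);x,y,z=W[...,0],W[...,1],W[...,2];k=c['image'].min(-1)>110;b=P(205,0)
p=W[k&(abs(x-b[0])<32)&(abs(y-b[1])<32)&(z>15)&(z<140)];print(p.min(0),p.max(0),b)
c=cam('wrist');cv2.imwrite('pics/w3.png',c['image'])
E
```

```text
7.225 [570.71025721 -63.70197531 160.07722082] [570.88289872 -64.07161199 160.        ] [ 0.09991212 -0.20743387 -1.85728853]
[545.07356891 -80.77447902  33.8298784 ] [594.8578285  -34.46012749 139.38792238] [570.88289872 -64.07161199   0.        ]
```

View pics/s3.png

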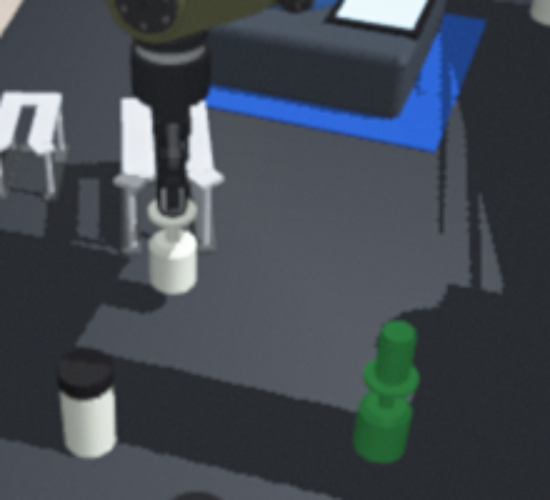

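View pics/w3.png

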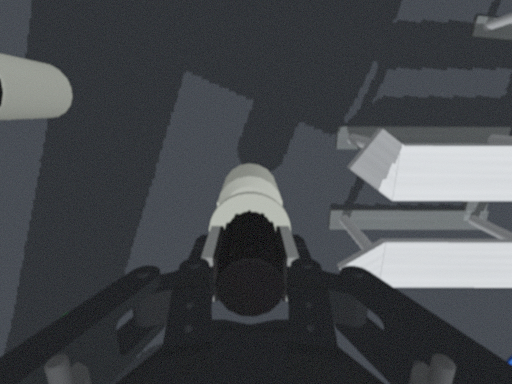

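The bottle is centred before the mouth in the side crop at (172,250). In the wrist view the slot lies between rows about 201 and 241 (columns 400-510), parallel to the image rows, so the yaw is right. I'll cast those edges onto z = 115 to check the lateral offset.

```bash
python3 - <<'E'
from h import *
c=cam('wrist');g=cv2.cvtColor(c['image'],cv2.COLOR_BGR2GRAY);W=cloud(c)
n=np.array([-D[1],D[0]])
for u in(410,440,470,500):
    e=[v for v in range(150,300) if (abs(W[v,u,2]-114)<8)!=(abs(W[v-1,u,2]-114)<8)]
    print(u,e,[tuple(np.round([(ray(c,u,v-.5,115)[:2]-O)@D,(ray(c,u,v-.5,115)[:2]-O)@n],1)) for v in e])
E
```

```text
410 [158, 159, 191, 192, 200, 238, 286] [(np.float64(106.1), np.float64(-43.0)), (np.float64(105.9), np.float64(-42.4)), (np.float64(102.5), np.float64(-21.8)), (np.float64(102.4), np.float64(-21.1)), (np.float64(101.5), np.float64(-15.7)), (np.float64(97.1), np.float64(11.2)), (np.float64(90.9), np.float64(48.8))]
440 [200, 238, 250, 251, 287] [(np.float64(82.2), np.float64(-15.7)), (np.float64(76.9), np.float64(11.3)), (np.float64(75.1), np.float64(20.3)), (np.float64(75.0), np.float64(21.0)), (np.float64(69.4), np.float64(49.6))]
470 [172, 173, 200, 238, 287] [(np.float64(66.9), np.float64(-34.2)), (np.float64(66.8), np.float64(-33.5)), (np.float64(62.8), np.float64(-15.7)), (np.float64(56.6), np.float64(11.3)), (np.float64(47.9), np.float64(49.6))]
500 [200, 239, 287] [(np.float64(43.4), np.float64(-15.7)), (np.float64(36.2), np.float64(12.0)), (np.float64(26.5), np.float64(49.7))]
```

The slot edges are at -15.7 and about +14. The +11.5 edge includes the visible 6 mm inner wall, and the outer edge is at +49.6. Lateral error is therefore under 1 mm, so I'll insert.

```bash
python3 - <<'E'
from h import *
for x,v in((115,80),(60,60),(12,60)):
    r=bot.servo_line(P(x,160),speed=v,until_force=12)
    s=bot.read_state();print(x,r,s['clock'],s['ee_pos'].round(1),s['ft_force'].round(1))
    if r: break
c=cam('side');cv2.imwrite('pics/s4.png',cv2.resize(c['image'][60:210,160:340],None,fx=3,fy=3))
c=cam('top');cv2.imwrite('pics/t4.png',cv2.resize(c['image'][110:240,270:430],None,fx=3,fy=3))
E
```

```text
115 False 8.65 [ 590.8 -151.4  160. ] [-0.5 -0.5 -2. ]
60 False 9.7167 [ 602.9 -205.2  160. ] [ 0.2 -0.4 -1.1]
12 False 10.6667 [ 613.5 -252.   160. ] [ 0.1  1.2 -0.7]
```

View pics/s4.png

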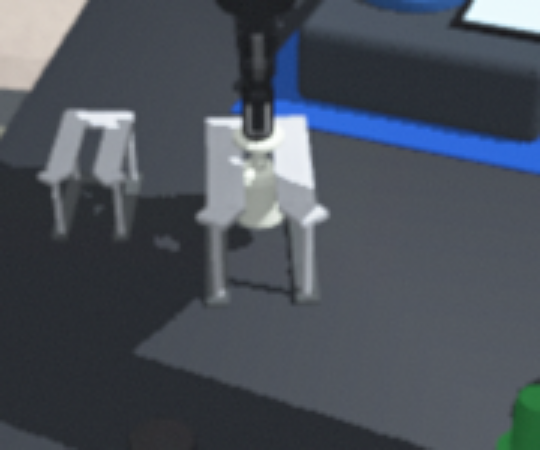

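The side crop shows the neck in the slot, with the collar above the plate at (258,135) and the body below at (262,200). Forces are near zero. Now I'll slide it home to light contact, lower it onto the collar and release.

```bash
python3 - <<'E'
from h import *
def st(m):
    s=bot.read_state();print(m,s['clock'],s['ee_pos'].round(1),s['ft_force'].round(1),round(s['grip_width'],1));return s['ee_pos']
r=bot.servo_line(P(-8,160),speed=20,until_force=5);p=st(('home',r));x=(p[:2]-O)@D;print('x',x)
if r: x+=1.5
bot.servo_line(P(x,160),speed=20)
r=bot.servo_line(P(x,147),speed=15,until_force=5);p=st(('down',r))
bot.move_gripper(50);st('open')
c=cam('side');cv2.imwrite('pics/s5.png',cv2.resize(c['image'][60:210,160:340],None,fx=3,fy=3))
E
```

```text
('home', True) 11.4833 [ 616.6 -265.9  159.4] [ 0.   2.  -0.4] 28.8
x -1.9642586757643021
('down', True) 12.375 [ 616.2 -264.4  150.3] [-1.   0.6  5.2] 29.0
open 12.7083 [ 615.9 -264.3  149.3] [ 1.  -0.4  0.6] 49.6
```

View pics/s5.png

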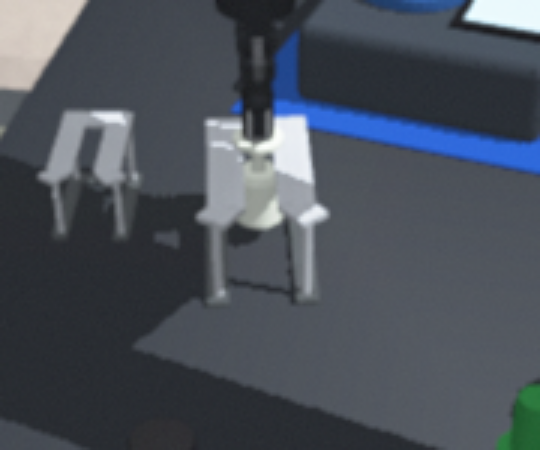

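Contact came at x of about -2 (the closed end), and seating at TCP z = 150, which is the grasp height plus 27. The bottle is upright in the side crop at (260,180). I'll retract straight up and verify.

```bash
python3 - <<'E'
from h import *
s=bot.read_state();p=s['ee_pos']
bot.servo_line([p[0],p[1],290],speed=90)
bot.move_to([480,-60,300],Q(-1))
n=np.array([-D[1],D[0]])
for nm in('top','side'):
    c=cam(nm);W=cloud(c);x,y,z=W[...,0],W[...,1],W[...,2]
    m=(abs(x-O[0])<35)&(abs(y-O[1])<35);q=W[m&(z>170)&(z<182)];e=cv2.minEnclosingCircle(q[:,:2].astype(np.float32))
    d=np.array(e[0])-O;print(nm,'cap top',len(q),e[1],'rail xy',d@D,d@n,'z',np.median(q[:,2]))
    q=W[m&(z>118.5)&(z<125)];e=cv2.minEnclosingCircle(q[:,:2].astype(np.float32));d=np.array(e[0])-O;print('  collar',len(q),e[1],d@D,d@n)
    for t,b in(('plain',(613,146,92,110)),('jar',(488.6,268,50,66))):
        q=W[(abs(x-b[0])<60)&(abs(y-b[1])<60)&(z>b[2])&(z<b[3])];print('  ',t,cv2.minEnclosingCircle(q[:,:2].astype(np.float32)))
    o=(110,240,270,430) if nm=='top' else (60,210,160,340)
    cv2.imwrite(f'pics/{nm}6.png',cv2.resize(c['image'][o[0]:o[1],o[2]:o[3]],None,fx=3,fy=3))
s=bot.read_state();print(s['clock'],s['ft_force'])
E
```

```text
top cap top 187 14.969853401184082 rail xy -0.48389552595199 1.150245388951642 z 173.4416888733209
  collar 132 24.897764205932617 -0.5673855331630135 1.0950084097048565
   plain ((613.69189453125, 146.46214294433594), 25.985326766967773)
   jar ((488.8085632324219, 269.17755126953125), 32.097530364990234)
side cap top 51 16.4489688873291 rail xy 1.2869382812083505 0.41941714459523044 z 174.32201723470632
  collar 62 26.568994522094727 2.76656978473476 0.26108256625426796
   plain ((613.7776489257812, 151.06504821777344), 26.643964767456055)
   jar ((489.7056579589844, 272.5549011230469), 33.09101486206055)
15.5333 [ 0.92918188  0.07670342 -0.22196539]
```

View pics/top6.png

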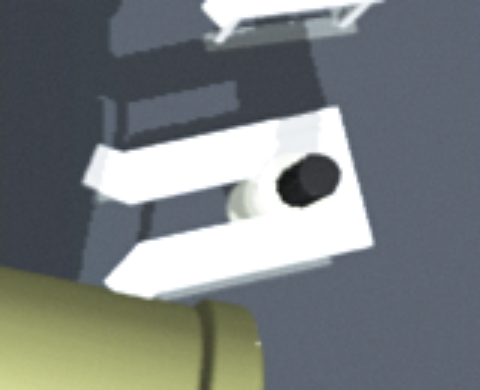

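View pics/side6.png

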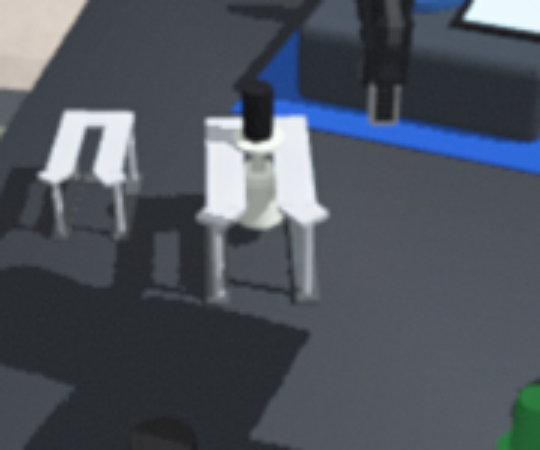

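The bottle hangs upright at the closed end. The cap is at (258,110) in the side crop and (310,180) in the top crop, and the gripper is clear. I'm handing the job in.

```bash
python3 -c "
from rig import bot
print(bot.finish_job())"
```

```text
the job is handed in; nothing more can be done
None
```

The white necked bottle now hangs upright by its collar at the closed end of the larger rail. I gripped it by the cap, brought the neck in at the flared mouth and slid it home until it touched lightly. Then I lowered it onto its collar, let go and backed the arm away. The job was handed in at about 15.5 s of the 38 s allowed, and no verdict was reported.

**Last checks:**
- **Position:** the top and side views put the bottle within about 3 mm of home along the slot and about 1 mm across it.
- **Height and tilt:** the cap top is at 173–174 mm, against 175 expected for a 27 mm hang. The cap and collar centres line up within about 1.5 mm, so it is upright.
- **Bystanders:** the top view shows the plain bottle and jar unmoved, within about 1 mm. The green look-alike was not touched.
- **Forces:** the highest reading was about 5 N, when the collar settled on the rail.

The only disagreement was a 2–5 mm offset between the side and top cameras. It did not matter here, with about 8 mm of slot clearance each side and 15 mm of tolerance along the slot.

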